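# Blank off a manifold's quick coupler with its plug

## Robot

A 7-joint arm with a two-finger parallel gripper is mounted at the origin on a cart in front of the work surface, level with it; the furniture and walls round the work are solid. World frame = base frame: x ahead of the robot, y to its left, z up, the work surface at z = 0. Lengths are in m, angles in rad, forces in N, time in s.
With the tool pointing down it reaches from about 0.4 to 0.875 m from the base axis. Payload 19.3 kg.
Tool frame: the origin (TCP) lies midway between the tips of the shut fingers; the grasp point (between the pads) lies 19 mm behind it; x points along the fingers, y is the direction in which the jaws open and shut, and the axes are right-handed (so a half turn about x gives the same grasp; the last joint's range is limited). The gripper opens to 85 mm and grips with 20 to 120 N. Pads are 22 mm wide; open, the fingers measure 114 mm over their backs; the gripper's body (76 mm by 85 mm) begins 54 mm behind the grasp point. The pads swing forward as they close: fully open they stand 13 mm farther back than shut.
Start: joints at [1.119, 0.521, -0.036, 1.599, 0.021, 1.021, -0.113], TCP at [0.233, -0.58, 0.231] pointing down, gripper open.
Joint ranges: [-2.91, 2.91], [-0.3, 2.13], [-1.5, 1.42], [0.17, 2.43], [-1.26, 4.41], [0.16, 1.93], [-2.52, 2.52]. Speed limits (rad/s): [1.89, 1.89, 2.39, 2.39, 3.01, 3.01, 3.01].

## Interface

Orientations are given as [roll, pitch, yaw] about the fixed x, y, z axes, in that order (R = Rz(yaw) Ry(pitch) Rx(roll)).
In Python, from workcell import bot gives the robot as it stands. The module is installed in compiled form; this text tells all that it offers.
- The arm moves only by the tool servo_tool, never from a script. Its argument "targets" is a list of rows, each an object of numbers: "x", "y", "z": the shift along the tool's x, y, z as a fraction of full scale; "wx", "wy", "wz": the turn, a rotation vector about the tool's x, y, z as a fraction of full scale. A call has 1 to 12 rows; each row is the pose to reach, as a shift and turn from the pose measured when the call began, along the tool's axes at that moment, turning the shorter way round; what a row does not reach only later rows make up. Full scale, the value 1, is 40 cm for a shift and 360 degrees for a turn. A row lasts 1/8 s, in which the tool goes at most 62.5 mm and 10.7 degrees, less where a joint would pass 70% of its speed; a pose out of reach is approached as far as the arm can. A call with a number of a shift or a turn outside -1 to 1 is refused whole. A call with a gripper value outside its range is refused whole. "grip" is the gripper command: -1 is shut, 1 is fully open, values between are in proportion, set as the call begins (left out, the last holds). The fingers move at their own pace and stop on an object; "squeeze" is the grip in N (left out, the last holds). Time passes only in rows, so rows that repeat a pose let the fingers close. It gives the time, the measured TCP pose, the force and the opening at its end, in the units of the state.
- bot.observe(): the state, without advancing time (a new reading comes with each control period).
- bot.grab_frame(name): name is "side" or "top"; returns (picture, depth): 384x512x3 uint8, red, green, blue; 384x512 float32, m along the optical axis (not along the pixel's ray), 0 where there is no reading.
- bot.get_calibration(name): a dict with "intrinsics" (3x3 intrinsics, pixels), "R" (3x3) and "t" (3): a world point X has camera coordinates R X + t. Camera axes: x right, y down, z forward; pixel columns grow to the right and rows downward; lengths in m; the calibration is good to about 2 mm. A picture is of the moment at which its call begins. get_calibration takes no time and is no camera call.
- bot.job_done(): hands the job in, once; it reports no verdict.
Trained networks look in the newest picture that a camera, given by its name, has taken for a name from the list of things; names that differ only in an ending like _2 or _b are one class to them, and where a whole thing is asked for, a point or a joint stands for the part that bears it (a point fixed in the world has none). Each returns a list of dicts, best first, with "confidence" (0 to 1); they miss things now and then, are a little off and sometimes report something else, mostly with a low value. They report only what shows in the picture. A call takes as long as a camera call. They do not tell look-alikes from the thing itself.
- bot.trace(camera, target): "mask" (384x512 bool, what is visible of it) and "pixel" ([column, row] in pixels, amid what is visible of it).
The state is a dict: "clock": time; "qpos": joint angles; "qd": joint speeds; "joint_efforts": joint torques, N m; "position": TCP position; "tool_rot": TCP orientation; "force": force on the tool from outside, world axes, zero at the start; "moment": the same for the moment, N m; "grip_width": finger opening in m.
Only numpy, scipy, OpenCV 4.12 (cv2) and the standard library are available. Lean on these libraries where they do the work, as an engineer would, in place of code of your own. Each camera call takes 0.05 s, during which the arm holds its last target. There are 200 camera calls.

## Task

Blank off the quick coupler on the aluminium manifold. Pull its sleeve back (down) until it stays back by itself and let go of it, then take from the wooden stand the plug that fits (the slimmer of the two) and push it in gently, without forcing it, until it is fully home and the sleeve springs forward over it; leave it locked there upright. Leave the bigger plug in its stand and do not disturb the other things on the bench.

Things in the scene. Friction and masses are not known exactly. Their poses are not given: they have to be found in the camera images.
- manifold: Fixed aluminium block, 130 mm along its x (174 with feet) by 70 mm along its y by 45 mm high, origin at the centre of its underside, z up. From the middle of its top rises a steel quick coupler with its mouth straight up, on the block's z axis. Two brass hex caps 11 mm high stand beside it at x = -45 and +45 mm. Coupler and plug must not be forced: 45 N harms them, the work needs under 20 N.
- rim_low (a point): Point fixed to the block, on the coupler's axis, 125 mm above the underside: where the coupler's mouth rim is if it is screwed fully in. How far it is unscrewed differs from start to start and is not reported: the true rim, with the whole coupler, is 0 to 20 mm above this point, and stays put. Mouth 28 mm wide, narrowing within 4 mm to a bore of 22 mm. Four locking balls sit 20 mm below the rim.
- flange_low (a point): Point fixed to the block, on the axis, 89 mm above the underside, 36 mm under rim_low: upper face of the sleeve's flange (62 mm diameter, 7 mm thick) with sleeve forward and coupler fully in; the true face is 0 to 20 mm higher, like the rim. Above the flange the dark ringed sleeve is 44 mm in diameter up to 5 mm below the rim. Sleeve forward, the balls block any plug.
- sleeve (a joint): Sleeve travel, m: 0 forward (up, at the start), growing as it is pulled back, straight down, to its stop at 0.014. Its spring pushes forward with 7 N at 0, 13.5 N at the stop. Once past about 0.009 (go to 0.011 or more) a valve inside jumps up between the balls and the sleeve, let go, rests at 0.008 to 0.010. It stays back as the plug goes in and springs to 0 by itself when the plug's groove reaches the balls.
- valve (a joint): Travel of the brass valve head (20 mm across) in the bore, m: 0 at the start (top 24 mm below the rim, under the balls); about -0.010 once it has jumped up with the sleeve back (top 14 mm below the rim); positive as a plug pushes it down, 0.014 to 0.016 with the plug seated. Its spring pushes up with 4 to 7 N; with the balls' friction, pushing the plug in takes about 5 to 14 N, then it meets a hard stop.
- plug: The slimmer plug, which fits: loose turned steel, about 180 g, standing nose down in either hole of the stand. Origin at the centre of the nose's lower end, z up its axis. Nose 20 mm in diameter, 40 mm long, chamfered end, locking groove 20 mm up; collar 34 mm in diameter from 40 to 46 mm; cylindrical grip 28 mm in diameter from 46 to 88 mm (top). Seated, the collar is on or within 2 mm of the rim.
- big_plug: A plug of the same form that does not fit: nose 28 mm, collar 46 mm, grip 36 mm in diameter, 102 mm tall, loose in the other hole of the stand. Origin at the centre of the nose's lower end. Leave it there.
- stand: Fixed wooden block, 150 mm along its x by 60 mm along its y by 20 mm high, origin at the centre of its underside. Two holes, 32 mm wide and 14 mm deep, at x = -45 and +45 mm; the plugs stand on the holes' floors, 6 mm above the underside, collars 46 to 52 mm above it.
- bearing: ball bearing ring lying flat, 47 mm across and 14 mm high; bystander, origin at the centre of its underside
- gear: spur gear lying flat, 62 mm across and 20 mm high; bystander, origin at the centre of its underside
- tape_measure: yellow tape measure, 62 x 77 x 35 mm; bystander, origin at the centre of its underside
Mind the look-alikes: they are no part of the job. What is shaped like the plug but black is not meant.

How it is judged:
On the way, in this order (a step that is already met when the one before it is completed fails the run):
1. the sleeve is back and stays back by itself, let go, with no plug in the coupler (value of joint sleeve above 0.007 m and value of joint valve below -0.007 m and contact force between the fingers and manifold below 0.5 N), for 0.2 s.
2. the plug pushes the valve down while the sleeve is still back (value of joint sleeve above 0.006 m and value of joint valve above -0.004 m and horizontal distance between plug and manifold below 0.004 m), for 0.02 s.
3. the plug is home and the sleeve has sprung forward (value of joint sleeve below 0.002 m and value of joint valve above 0.011 m and horizontal distance between plug and manifold below 0.004 m), for 0.2 s.
At the end, for the whole second after the job is handed in: The slimmer plug is locked in the coupler: on its axis within 4 mm, upright within 0.1 rad, at rest, the valve pushed down by more than 11 mm and the sleeve forward again (within 2 mm). The bigger plug stands in its hole, within 20 mm of where it stood (all of step 3 and angle between plug's own z axis and vertical below 0.1 rad and linear speed of plug below 0.02 m/s and distance of big_plug from where it was at the start of the episode below 0.02 m and angle between big_plug's own z axis and vertical below 0.15 rad); the robot touches nothing.
It fails at once if the plug is forced against the coupler with more than 45 N (contact force between plug and manifold above 45 N).
It fails at once if the sleeve is rammed against its back stop with more than about 45 N (it is driven 0.7 mm past the stop) (value of joint sleeve above 0.0147 m).
It fails at once if the bigger plug is pushed against the coupler (contact force between big_plug and manifold above 0.5 N).
It fails at once if a bystander is pushed more than 30 mm (distance of any of bearing, gear, tape_measure from where it was at the start of the episode above 0.03 m).
It also fails if it takes over 58 s, if anything falls off the work surface, if the arm or the gripper's body presses on something with over 40 N, if the wrist force passes 120 N, or if a joint passes its speed limit or range.

## Working session

There is one attempt and no reset: what is moved stays moved. The work goes in short steps, Python scripts to look and compute and a tool call to move; the robot and the scene stay as the last step left them, time stands still between calls to the robot, and variables do not carry over. Pictures are saved under pics/ and viewed, on a budget of 10 in all, crops included, one or two more only if the job needs it, and the job is handed in when it is done.

Besides the shell and the picture viewer there is one more tool, called after "Request:" as name(argument=value, ...) on one line, values as JSON. servo_tool: Moves the arm, as the interface text tells. Shift numbers are shares of 40 cm and turn numbers shares of 360 degrees, none past 1 either way. Its arguments: {"type":"object","properties":{"targets":{"type":"array"},"grip":{"type":"number"},"squeeze":{"type":"number"}},"required":["targets"]}

```bash
mkdir -p pics
cat > h.py <<'E'
import numpy as np, cv2
from workcell import bot
from scipy.spatial.transform import Rotation as Rn
def pts(name,d):
    c=bot.get_calibration(name);K=np.array(c["intrinsics"]);R=np.array(c["R"]);t=np.array(c["t"])
    v,u=np.mgrid[:384,:512]
    C=np.stack([(u-K[0,2])/K[0,0]*d,(v-K[1,2])/K[1,1]*d,d],-1)
    return (C-t)@R
def tool():
    s=bot.observe();return np.array(s["position"]),s["tool_rot"],s
E
python3 - <<'E'
from h import *
ims=[]
for n in("side","top"):
    p,d=bot.grab_frame(n);np.savez(f"{n}0.npz",p=p,d=d)
    cv2.imwrite(f"pics/{n}0.png",p[...,::-1])
    c=bot.get_calibration(n);print(n,np.round(c["intrinsics"],1).tolist(),np.round(c["R"],3).tolist(),np.round(c["t"],3))
    P=pts(n,d)
    for k in("manifold","plug","big_plug","stand"):
        for r in bot.trace(n,k)[:4]:
            m=r["mask"]&(d>0);q=P[m]
            print(k,round(r["confidence"],2),np.round(r["pixel"]),m.sum(),np.round(np.median(q,0),3),np.round(q.min(0),3),np.round(q.max(0),3))
s=bot.observe();print(s["clock"],s["position"],s["tool_rot"],s["force"],s["grip_width"])
E
```

```text
side [[426.4, 0.0, 255.4], [0.0, 426.4, 195.1], [0.0, 0.0, 1.0]] [[0.994, -0.11, -0.021], [-0.057, -0.337, -0.94], [0.097, 0.935, -0.341]] [-0.477  0.018  1.179]
manifold 0.74 [277. 200.] 1406 [ 0.504 -0.233  0.052] [ 0.419 -0.422 -0.001] [ 0.597 -0.025  0.133]
plug 0.9 [274. 269.] 750 [ 0.448 -0.528  0.054] [ 0.434 -0.537 -0.002] [ 0.477 -0.453  0.089]
plug 0.71 [253. 239.] 498 [ 0.43  -0.433  0.063] [ 0.415 -0.441 -0.001] [ 0.451 -0.343  0.095]
plug 0.67 [290. 218.] 420 [ 0.511 -0.342  0.055] [ 0.497 -0.438 -0.   ] [ 0.549 -0.209  0.108]
plug 0.64 [260. 215.] 231 [ 0.453 -0.347  0.073] [ 0.436 -0.422  0.001] [ 0.474 -0.253  0.091]
big_plug 0.64 [300. 232.] 835 [ 0.518 -0.445  0.07 ] [ 0.499 -0.457  0.011] [ 0.547 -0.385  0.109]
stand 0.59 [285. 260.] 1153 [ 0.49  -0.451  0.018] [ 0.399 -0.524 -0.002] [ 0.559 -0.395  0.068]
top [[440.9, 0.0, 253.9], [0.0, 440.9, 186.1], [0.0, 0.0, 1.0]] [[-0.0, -1.0, -0.003], [-0.991, 0.0, -0.131], [0.131, 0.003, -0.991]] [-0.364  0.457  0.906]
manifold 0.63 [183. 164.] 2659 [ 0.494 -0.224  0.045] [ 0.425 -0.258 -0.003] [ 0.592 -0.166  0.136]
plug 0.81 [238. 155.] 265 [ 0.512 -0.334  0.083] [ 0.499 -0.351 -0.004] [ 0.548 -0.313  0.093]
plug 0.68 [330. 190.] 224 [ 0.447 -0.515  0.085] [ 0.434 -0.533 -0.002] [ 0.477 -0.504  0.091]
plug 0.62 [239. 186.] 196 [ 0.445 -0.336  0.086] [ 0.434 -0.349  0.042] [ 0.462 -0.32   0.093]
plug 0.49 [283. 195.] 197 [ 0.428 -0.421  0.092] [ 0.416 -0.438  0.05 ] [ 0.443 -0.409  0.097]
big_plug 0.72 [289. 154.] 408 [ 0.514 -0.429  0.105] [ 0.498 -0.454  0.048] [ 0.537 -0.412  0.112]
stand 0.63 [280. 180.] 1321 [ 0.467 -0.422  0.02 ] [ 0.399 -0.464  0.   ] [ 0.554 -0.392  0.092]
stand 0.34 [187. 165.] 2733 [ 0.494 -0.224  0.045] [ 0.423 -0.258 -0.003] [ 0.596 -0.166  0.136]
0.5 [ 0.23279182 -0.57998765  0.23124281] [-1.24767995  1.57066706  2.27562561] [ 0.32503574  0.19659322 -0.04758023] 0.08544722993162143
```

Run:
```python
from h import *
a=np.load("side0.npz")["p"][130:310,190:370,::-1];b=np.load("top0.npz")["p"][100:280,130:370,::-1]
im=np.hstack([cv2.resize(a,(400,400),interpolation=2),cv2.resize(b,(400,300),interpolation=2) if 0 else cv2.copyMakeBorder(cv2.resize(b,(400,300),interpolation=2),0,100,0,0,0)])
cv2.imwrite("pics/c0.png",im)
```

```text
(no output)
```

View pics/c0.png

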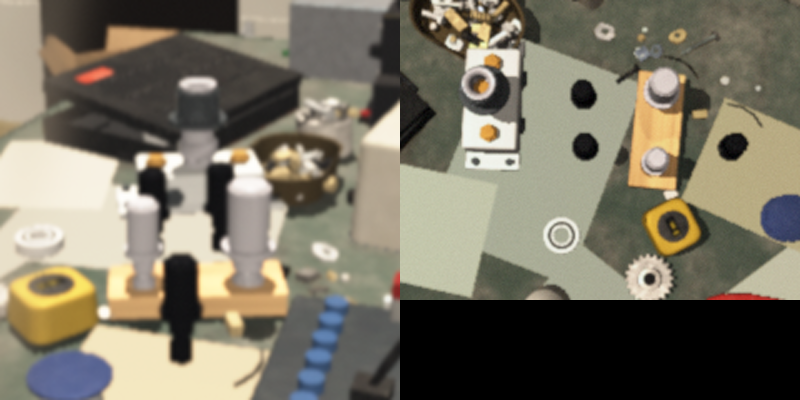

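View pics/top0.png

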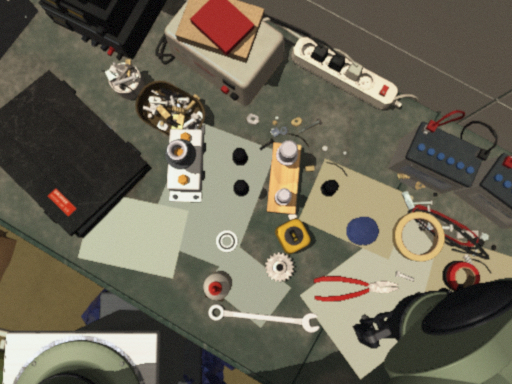

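The slim steel plug is at top px (283,195), near end of the stand. The big plug is at (289,154). Three black look-alikes stand at (240,156), (241,187) and (330,187). The coupler is at (181,152). I choose (283,195): it is steel, in the stand and the slimmer of the two, as the crop confirms.

```bash
cat >> h.py <<'E'
def circ(q):
    A=np.c_[2*q[:,:2],np.ones(len(q))];s=np.linalg.lstsq(A,(q[:,:2]**2).sum(1),rcond=None)[0]
    return s[:2],np.sqrt(s[2]+s[:2]@s[:2])
E
python3 - <<'E'
from h import *
for n in("top","side"):
    P=pts(n,np.load(n+"0.npz")["d"]).reshape(-1,3)
    def near(c,r,z0,z1): return P[(np.hypot(*(P[:,:2]-c).T)<r)&(P[:,2]>z0)&(P[:,2]<z1)]
    for nm,c,z0 in(("plug",(.428,-.425),.085),("big",(.515,-.43),.1),("b1",(.512,-.334),.08),("b2",(.445,-.336),.08),("b3",(.447,-.517),.08)):
        q=near(c,.03,z0,.12);print(n,nm,len(q),np.round(np.r_[q.mean(0),(q.min(0)+q.max(0))/2,np.median(q[:,2])],4))
    q=near((.525,-.22),.06,.115,.2);print("coup",len(q),np.round(q.mean(0),4),np.round(q.min(0),4),np.round(q.max(0),4))
    print(np.histogram(near((.525,-.22),.06,.05,.2)[:,2],bins=np.arange(.05,.17,.005)))
    zt=np.percentile(q[:,2],95) if len(q) else 0
    q=q[q[:,2]>zt-.006];print("rim",zt,len(q),circ(q))
    q=near((.5,-.22),.12,.04,.05); print("block",cv2.minAreaRect((q[:,:2]*1000).astype(np.float32)))
    q=near((.47,-.425),.09,.015,.024); print("stand",cv2.minAreaRect((q[:,:2]*1000).astype(np.float32)))
p,r,s=tool();print(np.round(Rn.from_euler("xyz",r).as_matrix(),3))
E
```

```text
top plug 152 [ 0.4309 -0.4223  0.0928  0.4317 -0.4224  0.0918  0.093 ]
top big 254 [ 0.5198 -0.4314  0.1067  0.5201 -0.4322  0.1063  0.1071]
top b1 145 [ 0.5142 -0.3333  0.0865  0.5146 -0.3327  0.0863  0.0868]
top b2 148 [ 0.4494 -0.3359  0.0869  0.4499 -0.3351  0.0866  0.0871]
top b3 148 [ 0.4493 -0.5178  0.0866  0.4491 -0.5187  0.0858  0.0866]
coup 374 [ 0.5111 -0.2174  0.1288] [ 0.4905 -0.2389  0.1152] [ 0.5347 -0.195   0.1361]
(array([ 81,  27,   0,   0,   0,   0,   0,   0,  32, 221,  22,  23,  74,
        30,  48, 103, 186,   7,   0,   0,   0,   0,   0]), array([0.05 , 0.055, 0.06 , 0.065, 0.07 , 0.075, 0.08 , 0.085, 0.09 ,
       0.095, 0.1  , 0.105, 0.11 , 0.115, 0.12 , 0.125, 0.13 , 0.135,
       0.14 , 0.145, 0.15 , 0.155, 0.16 , 0.165]))
rim 0.13433311577930535 233 (array([ 0.51274777, -0.21610055]), np.float64(0.016384750118885145))
block ((531.978515625, -224.97674560546875), (231.19882202148438, 170.772705078125), 86.2834701538086)
stand ((470.3015441894531, -416.41925048828125), (80.1143569946289, 163.7568817138672), 84.36180114746094)
side plug 110 [ 0.4305 -0.4292  0.
[... 413 characters left out ...]
72,  37,  37,  37,  40,  26,  29,   2,  44, 102,  39,  43,  35,
        41,  45,  67,  56,   0,   0,   0,   0,   0,   0]), array([0.05 , 0.055, 0.06 , 0.065, 0.07 , 0.075, 0.08 , 0.085, 0.09 ,
       0.095, 0.1  , 0.105, 0.11 , 0.115, 0.12 , 0.125, 0.13 , 0.135,
       0.14 , 0.145, 0.15 , 0.155, 0.16 , 0.165]))
rim 0.13275204715066807 101 (array([ 0.51185092, -0.21938921]), np.float64(0.016586036054467332))
block ((511.87408447265625, -223.5315399169922), (233.3363037109375, 129.25259399414062), 88.54730224609375)
stand ((470.6661376953125, -400.05615234375), (125.67716979980469, 164.05979919433594), 87.62309265136719)
[[-0.     0.373 -0.928]
 [ 0.    -0.928 -0.373]
 [-1.    -0.     0.   ]]
```

Request:
servo_tool(targets=[{"x": 0,"y": -0.29,"z": -0.49},{"x": 0,"y": -0.58,"z": -0.985},{"x": 0,"y": -0.58,"z": -0.985},{"x": 0,"y": -0.58,"z": -0.985},{"x": 0,"y": -0.581,"z": -0.985},{"x": 0,"y": -0.581,"z": -0.985},{"x": 0,"y": -0.581,"z": -0.985},{"x": 0.05,"y": -0.581,"z": -0.985},{"x": 0.07,"y": -0.581,"z": -0.985},{"x": 0.07,"y": -0.581,"z": -0.985},{"x": 0.07,"y": -0.581,"z": -0.985},{"x": 0.07,"y": -0.581,"z": -0.985}], grip=0.22)

```text
$.targets[0]: bad value
```

Request:
servo_tool(targets=[{"x": 0.0,"y": -0.29,"z": -0.49,"wx": 0.0,"wy": 0.0,"wz": 0.0},{"x": 0.0,"y": -0.58,"z": -0.985,"wx": 0.0,"wy": 0.0,"wz": 0.0}], grip=0.22)

```text
clock: 0.75
position: [0.3097, -0.4797, 0.2312]
tool_rot: [-2.852, 1.571, 0.67]
force: [1.5, -0.5, 0.5]
grip_width: 0.0526
```

Request:
servo_tool(targets=[{"x": 0.0,"y": -0.419,"z": -0.714,"wx": 0.0,"wy": 0.0,"wz": 0.0},{"x": 0.0,"y": -0.419,"z": -0.714,"wx": 0.0,"wy": 0.0,"wz": 0.0},{"x": 0.0,"y": -0.419,"z": -0.714,"wx": 0.0,"wy": 0.0,"wz": 0.0},{"x": 0.0,"y": -0.419,"z": -0.714,"wx": 0.0,"wy": 0.0,"wz": 0.0},{"x": 0.0,"y": -0.419,"z": -0.714,"wx": 0.0,"wy": 0.0,"wz": 0.0},{"x": 0.0,"y": -0.419,"z": -0.714,"wx": 0.0,"wy": 0.0,"wz": 0.0},{"x": 0.1,"y": -0.419,"z": -0.714,"wx": 0.0,"wy": 0.0,"wz": 0.0},{"x": 0.15,"y": -0.419,"z": -0.714,"wx": 0.0,"wy": 0.0,"wz": 0.0},{"x": 0.15,"y": -0.419,"z": -0.714,"wx": 0.0,"wy": 0.0,"wz": 0.0},{"x": 0.15,"y": -0.419,"z": -0.714,"wx": 0.0,"wy": 0.0,"wz": 0.0}])

```text
clock: 2.0
position: [0.5128, -0.2187, 0.1721]
tool_rot: [2.421, 1.57, -0.34]
force: [-0.3, 0.5, 0.3]
grip_width: 0.0519
```

```bash
cat >> h.py <<'E'
def to(x,y,z):
    p,r,s=tool();R=Rn.from_euler("xyz",r).as_matrix()
    d=R.T@(np.array([x,y,z])-p)/.4
    W=Rn.from_matrix(R.T@np.array([[0,.373,-.928],[0,-.928,-.373],[-1,0,0]])).as_rotvec()/(2*np.pi)
    print("t",s["clock"],"pos",np.round(p,4),"F",np.round(s["force"],1),"w",round(s["grip_width"],4),"tilt",np.round(R[:,0],3));print("d",np.round(d,4),"w",np.round(W,4))
E
python3 -c "
from h import *
to(.5123,-.2177,.105)
p,d=bot.grab_frame('side');q,d2=bot.grab_frame('top')
a=cv2.resize(p[110:250,210:350,::-1],(400,400),interpolation=2);b=cv2.resize(q[80:220,110:250,::-1],(400,400),interpolation=2)
cv2.imwrite('pics/c1.png',np.hstack([a,b]))
"
```

```text
t 2.0 pos [ 0.5128 -0.2187  0.1721] F [-0.3  0.5  0.3] w 0.0519 tilt [ 0.001 -0.    -1.   ]
d [ 0.1678 -0.0028  0.0005] w [-0.0004 -0.0001 -0.0001]
```

View pics/c1.png

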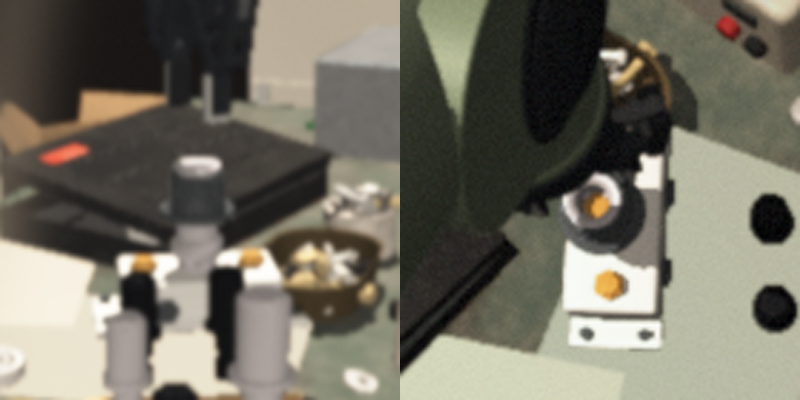

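Request:
servo_tool(targets=[{"x": 0.06,"y": -0.003,"z": 0.0,"wx": 0.0,"wy": 0.0,"wz": 0.0},{"x": 0.1,"y": -0.003,"z": 0.0,"wx": 0.0,"wy": 0.0,"wz": 0.0},{"x": 0.125,"y": -0.003,"z": 0.0,"wx": 0.0,"wy": 0.0,"wz": 0.0},{"x": 0.125,"y": -0.003,"z": 0.0,"wx": 0.0,"wy": 0.0,"wz": 0.0}])

```text
clock: 2.6
position: [0.5124, -0.2174, 0.1219]
tool_rot: [2.45, 1.57, -0.312]
force: [0.6, 0.4, 0.1]
grip_width: 0.0521
```

```bash
python3 -c "
from h import *
to(.5123,-.2177,.105)
p,d=bot.grab_frame('side');q,d2=bot.grab_frame('top')
a=cv2.resize(p[110:250,210:350,::-1],(400,400),interpolation=2);b=cv2.resize(q[80:220,110:250,::-1],(400,400),interpolation=2)
cv2.imwrite('pics/c2.png',np.hstack([a,b]))
"
```

```text
t 2.6 pos [ 0.5124 -0.2174  0.1219] F [0.6 0.4 0.1] w 0.0521 tilt [ 0.001 -0.    -1.   ]
d [0.0422 0.0005 0.0006] w [-0.0003 -0.0001 -0.0001]
```

View pics/c2.png

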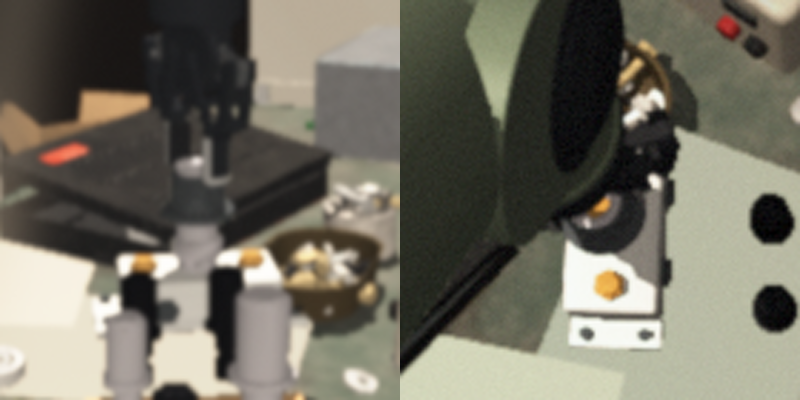

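The fingers straddle the sleeve (side crop tips at ~(180,180) and (215,185)) with no contact. I'll keep feeling downward.

Request:
servo_tool(targets=[{"x": 0.03,"y": 0.0,"z": 0.0,"wx": 0.0,"wy": 0.0,"wz": 0.0},{"x": 0.05,"y": 0.0,"z": 0.0,"wx": 0.0,"wy": 0.0,"wz": 0.0},{"x": 0.05,"y": 0.0,"z": 0.0,"wx": 0.0,"wy": 0.0,"wz": 0.0}])

```text
clock: 3.08
position: [0.5125, -0.2174, 0.1019]
tool_rot: [2.478, 1.57, -0.284]
force: [-0.9, -0.4, -0.2]
grip_width: 0.0517
```

Request:
servo_tool(targets=[{"x": 0.005,"y": 0.0,"z": 0.0,"wx": 0.0,"wy": 0.0,"wz": 0.0},{"x": 0.01,"y": 0.0,"z": 0.0,"wx": 0.0,"wy": 0.0,"wz": 0.0},{"x": 0.01,"y": 0.0,"z": 0.0,"wx": 0.0,"wy": 0.0,"wz": 0.0}])

```text
clock: 3.45
position: [0.5125, -0.2174, 0.0978]
tool_rot: [2.487, 1.57, -0.274]
force: [-0.8, -0.4, 0.2]
grip_width: 0.0522
```

Request:
servo_tool(targets=[{"x": 0.005,"y": 0.0,"z": 0.0,"wx": 0.0,"wy": 0.0,"wz": 0.0},{"x": 0.005,"y": 0.0,"z": 0.0,"wx": 0.0,"wy": 0.0,"wz": 0.0}])

```text
clock: 3.7
position: [0.5124, -0.2174, 0.0957]
tool_rot: [2.495, 1.57, -0.267]
force: [0.4, -0.5, -0.4]
grip_width: 0.0519
```

Request:
servo_tool(targets=[{"x": 0.005,"y": 0.0,"z": 0.0,"wx": 0.0,"wy": 0.0,"wz": 0.0},{"x": 0.005,"y": 0.0,"z": 0.0,"wx": 0.0,"wy": 0.0,"wz": 0.0}])

```text
clock: 3.95
position: [0.5125, -0.2174, 0.0938]
tool_rot: [2.447, 1.57, -0.315]
force: [-1.4, 1.0, 4.6]
grip_width: 0.0523
```

Contact is at about TCP 0.094, as predicted. The sleeve needs about 12 mm of travel.

Request:
servo_tool(targets=[{"x": 0.005,"y": 0.0,"z": 0.0,"wx": 0.0,"wy": 0.0,"wz": 0.0},{"x": 0.01,"y": 0.0,"z": 0.0,"wx": 0.0,"wy": 0.0,"wz": 0.0},{"x": 0.01,"y": 0.0,"z": 0.0,"wx": 0.0,"wy": 0.0,"wz": 0.0}])

```text
clock: 4.32
position: [0.5126, -0.2174, 0.09]
tool_rot: [2.434, 1.57, -0.328]
force: [-1.4, -0.7, 7.5]
grip_width: 0.0523
```

Request:
servo_tool(targets=[{"x": 0.005,"y": 0.0,"z": 0.0,"wx": 0.0,"wy": 0.0,"wz": 0.0},{"x": 0.01,"y": 0.0,"z": 0.0,"wx": 0.0,"wy": 0.0,"wz": 0.0},{"x": 0.01,"y": 0.0,"z": 0.0,"wx": 0.0,"wy": 0.0,"wz": 0.0}])

```text
clock: 4.7
position: [0.5125, -0.2174, 0.0861]
tool_rot: [2.402, 1.57, -0.359]
force: [0.2, -0.1, 2.7]
grip_width: 0.0519
```

Request:
servo_tool(targets=[{"x": 0.004,"y": 0.0,"z": 0.0,"wx": 0.0,"wy": 0.0,"wz": 0.0},{"x": 0.006,"y": 0.0,"z": 0.0,"wx": 0.0,"wy": 0.0,"wz": 0.0},{"x": 0.006,"y": 0.0,"z": 0.0,"wx": 0.0,"wy": 0.0,"wz": 0.0}])

```text
clock: 5.08
position: [0.5126, -0.2174, 0.084]
tool_rot: [2.384, 1.57, -0.378]
force: [-3.0, 0.0, 9.6]
grip_width: 0.0523
```

Request:
servo_tool(targets=[{"x": 0.003,"y": 0.0,"z": 0.0,"wx": 0.0,"wy": 0.0,"wz": 0.0},{"x": 0.003,"y": 0.0,"z": 0.0,"wx": 0.0,"wy": 0.0,"wz": 0.0}])

```text
clock: 5.32
position: [0.5126, -0.2174, 0.0831]
tool_rot: [2.366, 1.57, -0.395]
force: [-3.4, 0.7, 10.1]
grip_width: 0.0519
```

Request:
servo_tool(targets=[{"x": 0.002,"y": 0.0,"z": 0.0,"wx": 0.0,"wy": 0.0,"wz": 0.0},{"x": 0.002,"y": 0.0,"z": 0.0,"wx": 0.0,"wy": 0.0,"wz": 0.0}])

```text
clock: 5.58
position: [0.5126, -0.2174, 0.0827]
tool_rot: [2.298, 1.57, -0.464]
force: [-3.2, 0.5, 12.2]
grip_width: 0.0518
```

Request:
servo_tool(targets=[{"x": 0.003,"y": 0.0,"z": 0.0,"wx": 0.0,"wy": 0.0,"wz": 0.0},{"x": 0.003,"y": 0.0,"z": 0.0,"wx": 0.0,"wy": 0.0,"wz": 0.0}])

```text
clock: 5.82
position: [0.5126, -0.2174, 0.0819]
tool_rot: [2.289, 1.569, -0.473]
force: [-2.7, 1.1, 11.8]
grip_width: 0.0522
```

Request:
servo_tool(targets=[{"x": -0.01,"y": 0.0,"z": 0.0,"wx": 0.0,"wy": 0.0,"wz": 0.0},{"x": -0.02,"y": 0.0,"z": 0.0,"wx": 0.0,"wy": 0.0,"wz": 0.0},{"x": -0.06,"y": 0.0,"z": 0.0,"wx": 0.0,"wy": 0.0,"wz": 0.0},{"x": -0.2,"y": 0.0,"z": 0.0,"wx": 0.0,"wy": 0.0,"wz": 0.0},{"x": -0.35,"y": 0.0,"z": 0.0,"wx": 0.0,"wy": 0.0,"wz": 0.0},{"x": -0.35,"y": 0.0,"z": 0.0,"wx": 0.0,"wy": 0.0,"wz": 0.0}])

```text
clock: 6.58
position: [0.5143, -0.218, 0.2271]
tool_rot: [2.403, 1.562, -0.359]
force: [0.6, 0.3, -1.3]
grip_width: 0.0522
```

```bash
python3 -c "
from h import *
to(.4309,-.4237,.15)
p,d=bot.grab_frame('side');q,d2=bot.grab_frame('top')
for n,d in(('side',d),('top',d2)):
    P=pts(n,d).reshape(-1,3);m=np.hypot(*(P[:,:2]-[.5125,-.2177]).T)<.045
    print(np.histogram(P[m][:,2],bins=np.arange(.05,.14,.005))[0])
    r=np.hypot(*(P[:,:2]-[.5125,-.2177]).T);k=(r<.008)&(P[:,2]<.14);print('valve z',np.percentile(P[k][:,2],[10,50,90]))
a=cv2.resize(p[110:250,210:350,::-1],(400,400),interpolation=2);b=cv2.resize(q[80:220,110:250,::-1],(400,400),interpolation=2)
cv2.imwrite('pics/c3.png',np.hstack([a,b]))
d0=np.load('top0.npz')['d'];P=pts('top',d0).reshape(-1,3);r=np.hypot(*(P[:,:2]-[.5125,-.2177]).T);k=(r<.008)&(P[:,2]<.14);print('valve z before',np.percentile(P[k][:,2],[10,50,90]))
"
```

```text
t 6.575 pos [ 0.5143 -0.218   0.2271] F [ 0.6  0.3 -1.3] w 0.0522 tilt [ 0.008 -0.003 -1.   ]
d [0.1926 0.3993 0.3855] w [-0.0004 -0.0011 -0.001 ]
[ 55  41  34  37  33  10  31 107  41  36  42  41  41  59  32  46  54]Traceback (most recent call last):
  File "<string>", line 8, in <module>
    r=np.hypot(*(P[:,:2]-[.5125,-.2177]).T);k=(r<.008)&(P[:,2]<.14);print('valve z',np.percentile(P[k][:,2],[10,50,90]))
                                                                                    ~~~~~~~~~~~~~^^^^^^^^^^^^^^^^^^^^^^
    return _quantile_unchecked(
        a, q, axis, out, overwrite_input, method, keepdims, weights)
    return _ureduce(a,
                    func=_quantile_ureduce_func,
    ...<5 lines>...
                    overwrite_input=overwrite_input,
                    method=method)
    r = func(a, **kwargs)
    result = _quantile(arr,
                       quantiles=q,
    ...<2 lines>...
                       out=out,
                       weights=wgt)
    slices_having_nans = np.isnan(arr[-1, ...])
                                  ~~~^^^^^^^^^
IndexError: index -1 is out of bounds for axis 0 with size 0
```

Side depth shows the flange face moved from the 95–100 mm bin to the 85–90 mm bin, so the sleeve is staying back. Next is the plug.

Request:
servo_tool(targets=[{"x": 0.0,"y": 0.399,"z": 0.3855,"wx": 0.0,"wy": -0.001,"wz": -0.001},{"x": 0.0,"y": 0.399,"z": 0.3855,"wx": 0.0,"wy": -0.001,"wz": -0.001},{"x": 0.0,"y": 0.399,"z": 0.3855,"wx": 0.0,"wy": -0.001,"wz": -0.001},{"x": 0.0,"y": 0.399,"z": 0.3855,"wx": 0.0,"wy": -0.001,"wz": -0.001},{"x": 0.1,"y": 0.399,"z": 0.3855,"wx": 0.0,"wy": -0.001,"wz": -0.001},{"x": 0.19,"y": 0.399,"z": 0.3855,"wx": 0.0,"wy": -0.001,"wz": -0.001},{"x": 0.26,"y": 0.399,"z": 0.3855,"wx": 0.0,"wy": -0.001,"wz": -0.001},{"x": 0.26,"y": 0.399,"z": 0.3855,"wx": 0.0,"wy": -0.001,"wz": -0.001},{"x": 0.26,"y": 0.399,"z": 0.3855,"wx": 0.0,"wy": -0.001,"wz": -0.001}])

```text
clock: 7.8
position: [0.4289, -0.423, 0.1197]
tool_rot: [-0.764, 1.565, 2.757]
force: [-0.4, -0.1, -0.4]
grip_width: 0.0523
```

```bash
python3 -c "
from h import *
to(.4309,-.4237,.056)
p,d=bot.grab_frame('side');q,d2=bot.grab_frame('top')
np.savez('s3.npz',p=p,d=d);np.savez('t3.npz',p=q,d=d2)
P=pts('top',d2).reshape(-1,3);r=np.hypot(*(P[:,:2]-[.5125,-.2177]).T)
print(np.histogram(P[r<.045][:,2],bins=np.arange(.05,.14,.005))[0])
print('valve z',np.percentile(P[r<.007][:,2],[10,50,90]))
P=pts('top',np.load('top0.npz')['d']).reshape(-1,3);r=np.hypot(*(P[:,:2]-[.5125,-.2177]).T);print('before',np.percentile(P[r<.007][:,2],[10,50,90]))
a=cv2.resize(p[180:320,190:330,::-1],(400,400),interpolation=2);b=cv2.resize(q[110:250,160:300,::-1],(400,400),interpolation=2)
cv2.imwrite('pics/c3.png',np.hstack([a,b]))
"
```

```text
t 7.8 pos [ 0.4289 -0.423   0.1197] F [-0.4 -0.1 -0.4] w 0.0523 tilt [-0.005  0.002 -1.   ]
d [ 0.1592  0.004  -0.0046] w [-0.0004  0.0007  0.0006]
[ 41  26   0   0   0   0  13 207  43  10  14  16  38 134  46  30 166]
valve z [0.11791379 0.11912352 0.12155951]
before [0.10932458 0.11147697 0.11343413]
```

View pics/c3.png

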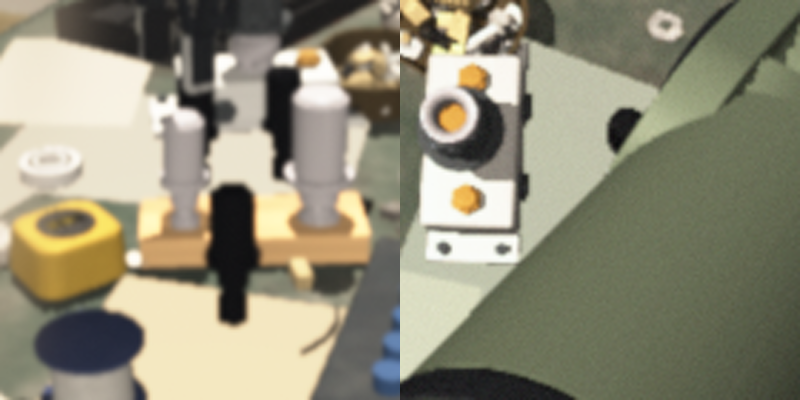

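The valve has risen about 8 mm and the sleeve is back about 9 mm, so the coupler is latched. Side crop: the fingers are above the slim plug at (185,120).

Request:
servo_tool(targets=[{"x": 0.0,"y": 0.0035,"z": -0.0046,"wx": 0.0,"wy": 0.0007,"wz": 0.0006},{"x": 0.05,"y": 0.0035,"z": -0.0046,"wx": 0.0,"wy": 0.0007,"wz": 0.0006},{"x": 0.1,"y": 0.0035,"z": -0.0046,"wx": 0.0,"wy": 0.0007,"wz": 0.0006},{"x": 0.1,"y": 0.0035,"z": -0.0046,"wx": 0.0,"wy": 0.0007,"wz": 0.0006}])

```text
clock: 8.4
position: [0.4309, -0.4235, 0.0796]
tool_rot: [-2.342, 1.57, 1.179]
force: [0.2, 0.7, 0.3]
grip_width: 0.0523
```

Request:
servo_tool(targets=[{"x": 0.03,"y": 0.0,"z": 0.0,"wx": 0.0,"wy": 0.0,"wz": 0.0},{"x": 0.059,"y": 0.0,"z": 0.0,"wx": 0.0,"wy": 0.0,"wz": 0.0},{"x": 0.059,"y": 0.0,"z": 0.0,"wx": 0.0,"wy": 0.0,"wz": 0.0}])

```text
clock: 8.78
position: [0.4305, -0.4231, 0.0552]
tool_rot: [-1.356, 1.569, 2.165]
force: [-0.5, -0.3, -0.1]
grip_width: 0.0522
```

```bash
python3 -c "
from h import *
to(.4309,-.4237,.056)
p,d=bot.grab_frame('side');q,d2=bot.grab_frame('top')
a=cv2.resize(p[180:320,190:330,::-1],(560,560),interpolation=2)
cv2.imwrite('pics/c4.png',a)
"
```

```text
t 8.775 pos [ 0.4305 -0.4231  0.0552] F [-0.5 -0.3 -0.1] w 0.0522 tilt [-0.001  0.001 -1.   ]
d [-0.002   0.0016 -0.0003] w [-0.0004  0.0001  0.0002]
```

View pics/c4.png

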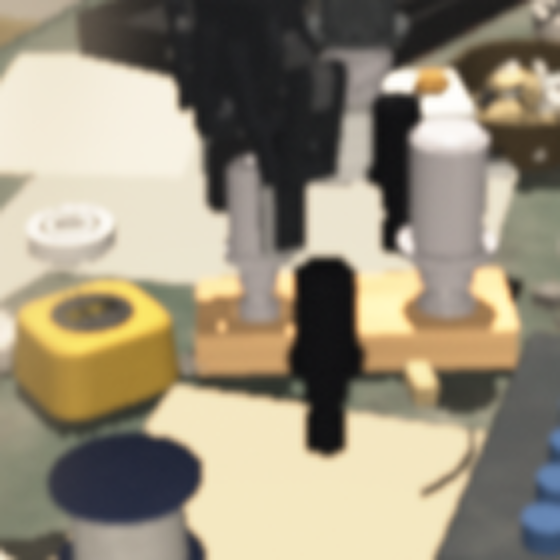

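The plug grip at (245,210) is between the fingers. Closing now.

Request:
servo_tool(targets=[{"x": -0.002,"y": 0.0016,"z": 0.0,"wx": 0.0,"wy": 0.0,"wz": 0.0},{"x": -0.002,"y": 0.0016,"z": 0.0,"wx": 0.0,"wy": 0.0,"wz": 0.0},{"x": -0.002,"y": 0.0016,"z": 0.0,"wx": 0.0,"wy": 0.0,"wz": 0.0},{"x": -0.002,"y": 0.0016,"z": 0.0,"wx": 0.0,"wy": 0.0,"wz": 0.0},{"x": -0.002,"y": 0.0016,"z": 0.0,"wx": 0.0,"wy": 0.0,"wz": 0.0},{"x": -0.002,"y": 0.0016,"z": 0.0,"wx": 0.0,"wy": 0.0,"wz": 0.0}], grip=-1, squeeze=40)

```text
clock: 9.62
position: [0.4314, -0.4243, 0.0575]
tool_rot: [2.569, 1.57, -0.192]
force: [-0.6, 0.4, 3.9]
grip_width: 0.0273
```

```bash
python3 -c "
from h import *
to(.4309,-.4237,.056)
"
```

```text
t 9.625 pos [ 0.4314 -0.4243  0.0575] F [-0.6  0.4  3.9] w 0.0273 tilt [ 0.001 -0.    -1.   ]
d [ 0.0038 -0.0019  0.0007] w [-0.0004 -0.0001 -0.0001]
```

Request:
servo_tool(targets=[{"x": -0.05,"y": 0.0,"z": 0.0,"wx": 0.0,"wy": 0.0,"wz": 0.0},{"x": -0.2,"y": 0.0,"z": 0.0,"wx": 0.0,"wy": 0.0,"wz": 0.0},{"x": -0.34,"y": 0.0,"z": 0.0,"wx": 0.0,"wy": 0.0,"wz": 0.0},{"x": -0.4,"y": 0.0,"z": 0.0,"wx": 0.0,"wy": 0.0,"wz": 0.0},{"x": -0.4,"y": -0.1,"z": -0.095,"wx": 0.0,"wy": 0.0,"wz": 0.0},{"x": -0.4,"y": -0.2,"z": -0.19,"wx": 0.0,"wy": 0.0,"wz": 0.0},{"x": -0.4,"y": -0.3,"z": -0.285,"wx": 0.0,"wy": 0.0,"wz": 0.0},{"x": -0.4,"y": -0.402,"z": -0.38,"wx": 0.0,"wy": 0.0,"wz": 0.0},{"x": -0.4,"y": -0.402,"z": -0.38,"wx": 0.0,"wy": 0.0,"wz": 0.0},{"x": -0.4,"y": -0.402,"z": -0.38,"wx": 0.0,"wy": 0.0,"wz": 0.0},{"x": -0.4,"y": -0.402,"z": -0.38,"wx": 0.0,"wy": 0.0,"wz": 0.0}])

```text
clock: 11.0
position: [0.5124, -0.2199, 0.218]
tool_rot: [2.108, 1.57, -0.656]
force: [0.2, -0.1, -3.0]
grip_width: 0.0272
```

```bash
python3 -c "
from h import *
to(.5125,-.2177,.2175)
for n in('side','top'):
    p,d=bot.grab_frame(n);np.savez(n+'5.npz',p=p,d=d)
    P=pts(n,d).reshape(-1,3);r=np.hypot(*(P[:,:2]-[.5125,-.2177]).T)
    for z0 in np.arange(.12,.22,.006):
        q=P[(r<.03)&(P[:,2]>z0)&(P[:,2]<z0+.006)]
        if len(q)>3:print(n,round(z0,3),len(q),np.round(np.r_[q.min(0)[:2],q.max(0)[:2],q.mean(0)[:2]],4))
a=cv2.resize(np.load('side5.npz')['p'][100:240,210:350,::-1],(400,400),interpolation=2);b=cv2.resize(np.load('top5.npz')['p'][80:220,110:250,::-1],(400,400),interpolation=2)
cv2.imwrite('pics/c5.png',np.hstack([a,b]))
"
```

```text
t 11.0 pos [ 0.5124 -0.2199  0.218 ] F [ 0.2 -0.1 -3. ] w 0.0272 tilt [ 0.001 -0.001 -1.   ]
d [ 0.0013 -0.0049 -0.0023] w [-0.0007 -0.0001 -0.0002]
side 0.12 38 [ 0.4964 -0.2361  0.5298 -0.2073  0.5109 -0.2273]
side 0.126 63 [ 0.4965 -0.2348  0.5279 -0.2004  0.5128 -0.2182]
side 0.132 30 [ 0.4943 -0.2368  0.5297 -0.2008  0.5112 -0.218 ]
side 0.162 8 [ 0.5054 -0.229   0.5218 -0.2202  0.5129 -0.2255]
side 0.168 21 [ 0.5032 -0.2305  0.5223 -0.2175  0.512  -0.2259]
side 0.174 23 [ 0.5028 -0.2325  0.5215 -0.2219  0.5113 -0.2276]
side 0.18 24 [ 0.5029 -0.2324  0.522  -0.2175  0.5111 -0.2251]
side 0.186 14 [ 0.5034 -0.2289  0.5217 -0.22    0.5109 -0.2252]
side 0.192 25 [ 0.5028 -0.231   0.5214 -0.2195  0.5117 -0.2262]
side 0.198 24 [ 0.5031 -0.2313  0.5214 -0.2223  0.5116 -0.2264]
side 0.204 26 [ 0.4962 -0.2385  0.5276 -0.2251  0.5113 -0.2314]
side 0.21 43 [ 0.4964 -0.2385  0.5279 -0.2165  0.5106 -0.2302]
side 0.216 36 [ 0.4949 -0.2421  0.5277 -0.2044  0.5104 -0.2307]
top 0.12 53 [ 0.4915 -0.2366  0.529  -0.1959  0.5069 -0.2183]
top 0.126 54 [ 0.4954 -0.2342  0.5286 -0.1979  0.5085 -0.2168]
top 0.132 80 [ 0.4948 -0.2348  0.5284 -0.1982  0.5076 -0.2203]
top 0.168 8 [ 0.503  -0.2277  0.51   -0.2165  0.5054 -0.2228]
top 0.174 7 [ 0.5029 -0.2283  0.5111 -0.2179  0.506  -0.2237]
top 0.204 12 [ 0.4963 -0.236   0.5103 -0.2115  0.4997 -0.2247]
top 0.21 44 [ 0.497  -0.2351  0.5119 -0.209   0.502  -0.2243]
top 0.216 14 [ 0.4993 -0.2414  0.5126 -0.2104  0.5038 -0.2255]
```

View pics/c5.png

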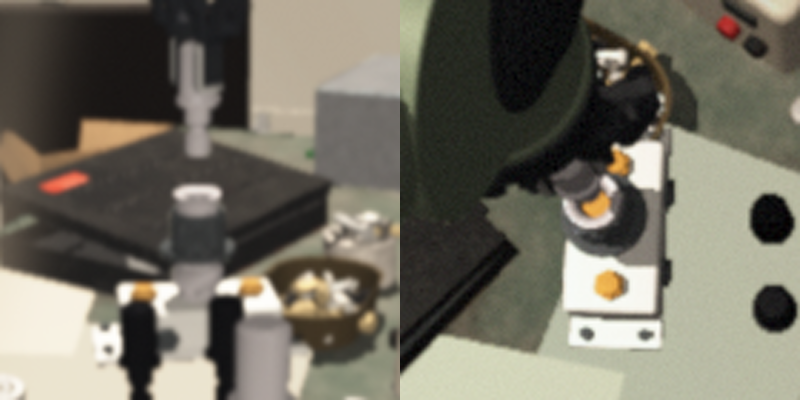

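Side crop: the plug is vertical with its nose end at (198,155), above the mouth at (197,190). It is about 2 mm short in y, which I correct while descending.

Request:
servo_tool(targets=[{"x": 0.0,"y": -0.005,"z": -0.0023,"wx": 0.0,"wy": 0.0,"wz": 0.0},{"x": 0.04,"y": -0.005,"z": -0.0023,"wx": 0.0,"wy": 0.0,"wz": 0.0},{"x": 0.066,"y": -0.005,"z": -0.0023,"wx": 0.0,"wy": 0.0,"wz": 0.0},{"x": 0.066,"y": -0.005,"z": -0.0023,"wx": 0.0,"wy": 0.0,"wz": 0.0}])

```text
clock: 11.6
position: [0.512, -0.2172, 0.19]
tool_rot: [-0.654, 1.57, 2.866]
force: [-1.5, -0.7, -1.2]
grip_width: 0.0271
```

```bash
python3 -c "
from h import *
to(.5125,-.2177,.178)
for n in('side','top'):
    p,d=bot.grab_frame(n)
    P=pts(n,d).reshape(-1,3);r=np.hypot(*(P[:,:2]-[.5125,-.2177]).T)
    for a,b,t in((.128,.136,'rim'),(.141,.172,'nose'),(.178,.185,'collar')):
        q=P[(r<.03)&(P[:,2]>a)&(P[:,2]<b)]
        if len(q)>3:
            e=[circ(q)] if len(q)>10 else 0
            print(n,t,len(q),np.round(np.r_[q.min(0),q.max(0)],4),e)
"
```

```text
t 11.6 pos [ 0.512  -0.2172  0.19  ] F [-1.5 -0.7 -1.2] w 0.0271 tilt [-0.001  0.    -1.   ]
d [ 0.0301  0.0016 -0.0007] w [-0.0006  0.0002  0.0001]
side rim 69 [ 0.4942 -0.236   0.128   0.5296 -0.2013  0.1338] [(array([ 0.51222755, -0.21847188]), np.float64(0.015914711280055803))]
side nose 99 [ 0.503  -0.2285  0.1411  0.5196 -0.2175  0.1719] [(array([ 0.51147425, -0.22077531]), np.float64(0.0062166778824568085))]
side collar 49 [ 0.4962 -0.2373  0.178   0.5272 -0.2086  0.1846] [(array([ 0.51142701, -0.21878346]), np.float64(0.014525982132884393))]
top rim 103 [ 0.495  -0.2348  0.128   0.525  -0.1982  0.1353] [(array([ 0.51227645, -0.21645857]), np.float64(0.015266143800738085))]
top nose 12 [ 0.5023 -0.2253  0.1415  0.5098 -0.2134  0.1523] [(array([ 0.51155681, -0.21658255]), np.float64(0.00875750472621307))]
top collar 28 [ 0.4961 -0.2332  0.1785  0.5093 -0.2068  0.1849] [(array([ 0.5104956 , -0.21809545]), np.float64(0.013658447489208412))]
```

Request:
servo_tool(targets=[{"x": 0.01,"y": 0.0012,"z": -0.001,"wx": 0.0,"wy": 0.0,"wz": 0.0},{"x": 0.02,"y": 0.0012,"z": -0.001,"wx": 0.0,"wy": 0.0,"wz": 0.0},{"x": 0.02,"y": 0.0012,"z": -0.001,"wx": 0.0,"wy": 0.0,"wz": 0.0}])

```text
clock: 12.08
position: [0.513, -0.2177, 0.1829]
tool_rot: [1.131, 1.571, -1.633]
force: [-0.1, -0.5, -2.1]
grip_width: 0.0272
```

Request:
servo_tool(targets=[{"x": 0.006,"y": 0.0,"z": 0.0,"wx": 0.0,"wy": 0.0,"wz": 0.0},{"x": 0.01,"y": 0.0,"z": 0.0,"wx": 0.0,"wy": 0.0,"wz": 0.0},{"x": 0.01,"y": 0.0,"z": 0.0,"wx": 0.0,"wy": 0.0,"wz": 0.0}])

```text
clock: 12.45
position: [0.513, -0.2176, 0.1788]
tool_rot: [-0.095, 1.571, -2.859]
force: [0.7, -0.1, -2.4]
grip_width: 0.027
```

Request:
servo_tool(targets=[{"x": 0.006,"y": 0.0,"z": 0.0,"wx": 0.0,"wy": 0.0,"wz": 0.0},{"x": 0.01,"y": 0.0,"z": 0.0,"wx": 0.0,"wy": 0.0,"wz": 0.0},{"x": 0.01,"y": 0.0,"z": 0.0,"wx": 0.0,"wy": 0.0,"wz": 0.0}])

```text
clock: 12.82
position: [0.5129, -0.2176, 0.1746]
tool_rot: [-0.546, 1.57, 2.974]
force: [0.3, -0.1, -1.8]
grip_width: 0.0271
```

The nose is in the bore freely, with no contact force. Continuing.

Request:
servo_tool(targets=[{"x": 0.005,"y": 0.0,"z": 0.0,"wx": 0.0,"wy": 0.0,"wz": 0.0},{"x": 0.01,"y": 0.0,"z": 0.0,"wx": 0.0,"wy": 0.0,"wz": 0.0},{"x": 0.01,"y": 0.0,"z": 0.0,"wx": 0.0,"wy": 0.0,"wz": 0.0}])

```text
clock: 13.2
position: [0.5129, -0.2176, 0.1706]
tool_rot: [-0.468, 1.57, 3.052]
force: [-0.3, 0.8, 0.3]
grip_width: 0.0271
```

Request:
servo_tool(targets=[{"x": 0.005,"y": 0.0,"z": 0.0,"wx": 0.0,"wy": 0.0,"wz": 0.0},{"x": 0.01,"y": 0.0,"z": 0.0,"wx": 0.0,"wy": 0.0,"wz": 0.0},{"x": 0.01,"y": 0.0,"z": 0.0,"wx": 0.0,"wy": 0.0,"wz": 0.0}])

```text
clock: 13.58
position: [0.5129, -0.2176, 0.1664]
tool_rot: [-0.477, 1.57, 3.043]
force: [0.5, -0.7, 1.9]
grip_width: 0.0278
```

Request:
servo_tool(targets=[{"x": 0.005,"y": 0.0,"z": 0.0,"wx": 0.0,"wy": 0.0,"wz": 0.0},{"x": 0.01,"y": 0.0,"z": 0.0,"wx": 0.0,"wy": 0.0,"wz": 0.0},{"x": 0.01,"y": 0.0,"z": 0.0,"wx": 0.0,"wy": 0.0,"wz": 0.0}])

```text
clock: 13.95
position: [0.5129, -0.2176, 0.1622]
tool_rot: [-0.568, 1.57, 2.952]
force: [-0.1, 0.4, 0.6]
grip_width: 0.0272
```

Request:
servo_tool(targets=[{"x": 0.005,"y": 0.0,"z": 0.0,"wx": 0.0,"wy": 0.0,"wz": 0.0},{"x": 0.01,"y": 0.0,"z": 0.0,"wx": 0.0,"wy": 0.0,"wz": 0.0},{"x": 0.01,"y": 0.0,"z": 0.0,"wx": 0.0,"wy": 0.0,"wz": 0.0}])

```text
clock: 14.32
position: [0.5129, -0.2175, 0.1581]
tool_rot: [-0.618, 1.57, 2.902]
force: [-0.6, 0.4, 2.0]
grip_width: 0.0269
```

Request:
servo_tool(targets=[{"x": 0.005,"y": 0.0,"z": 0.0,"wx": 0.0,"wy": 0.0,"wz": 0.0},{"x": 0.01,"y": 0.0,"z": 0.0,"wx": 0.0,"wy": 0.0,"wz": 0.0},{"x": 0.01,"y": 0.0,"z": 0.0,"wx": 0.0,"wy": 0.0,"wz": 0.0}])

```text
clock: 14.7
position: [0.5128, -0.2175, 0.154]
tool_rot: [-0.614, 1.57, 2.906]
force: [-1.0, 0.4, 2.3]
grip_width: 0.027
```

Request:
servo_tool(targets=[{"x": 0.004,"y": 0.0,"z": 0.0,"wx": 0.0,"wy": 0.0,"wz": 0.0},{"x": 0.004,"y": 0.0,"z": 0.0,"wx": 0.0,"wy": 0.0,"wz": 0.0}])

```text
clock: 14.95
position: [0.5129, -0.2175, 0.1524]
tool_rot: [-0.664, 1.57, 2.856]
force: [-0.1, 0.2, 2.5]
grip_width: 0.027
```

```bash
cat >> h.py <<'E'
def chk():
    for n in('side','top'):
        p,d=bot.grab_frame(n);np.savez(n+'9.npz',p=p,d=d)
        P=pts(n,d).reshape(-1,3);m=np.hypot(*(P[:,:2]-[.5125,-.2177]).T)<.04
        print(n,"z>.08, 4mm bins",np.histogram(P[m][:,2],bins=np.arange(.08,.185,.004))[0])
E
python3 -c "
from h import *
to(.5125,-.2177,.1465);chk()"
```

```text
t 14.95 pos [ 0.5129 -0.2175  0.1524] F [-0.1  0.2  2.5] w 0.027 tilt [-0.001  0.    -1.   ]
d [0.0147 0.0001 0.001 ] w [-0.0006  0.0001  0.0001]
side z>.08, 4mm bins [23 58 68 35 31 28 33 36 32 51 26 24 28 42  7 23 33 14 22 29 30 31 34 29
 32 31]
top z>.08, 4mm bins [  4  93 126  13  11  11  12  15  33  51  19   1  11  33   0   8  30   8
   9  12  16  19  14  12  13   8]
```

Request:
servo_tool(targets=[{"x": 0.004,"y": 0.0,"z": 0.0,"wx": 0.0,"wy": 0.0,"wz": 0.0},{"x": 0.004,"y": 0.0,"z": 0.0,"wx": 0.0,"wy": 0.0,"wz": 0.0}])

```text
clock: 15.3
position: [0.5129, -0.2175, 0.1507]
tool_rot: [-0.69, 1.57, 2.83]
force: [0.0, 0.1, 1.6]
grip_width: 0.027
```

Request:
servo_tool(targets=[{"x": 0.004,"y": 0.0,"z": 0.0,"wx": 0.0,"wy": 0.0,"wz": 0.0},{"x": 0.004,"y": 0.0,"z": 0.0,"wx": 0.0,"wy": 0.0,"wz": 0.0}])

```text
clock: 15.55
position: [0.5128, -0.2175, 0.1488]
tool_rot: [-0.642, 1.57, 2.878]
force: [0.5, -0.0, -2.5]
grip_width: 0.0269
```

```bash
python3 -c "
from h import *
to(.5125,-.2177,.1465);chk()"
```

```text
t 15.55 pos [ 0.5128 -0.2175  0.1488] F [ 0.5 -0.  -2.5] w 0.0269 tilt [-0.001  0.    -1.   ]
d [0.0058 0.0001 0.0008] w [-0.0006  0.0001  0.0001]
side z>.08, 4mm bins [ 1 43 91 31 31 30 37 30 30 40 44 25 28 30 18 33 18 22 26 29 32 30 32 31
 32 35]
top z>.08, 4mm bins [  0  25 170  33   4  13  14  12  20  36  48   1   6  28   7  20  20   8
  10  17  14  19  14  14  10  22]
```

Request:
servo_tool(targets=[{"x": 0.003,"y": 0.0,"z": 0.0,"wx": 0.0,"wy": 0.0,"wz": 0.0},{"x": 0.003,"y": 0.0,"z": 0.0,"wx": 0.0,"wy": 0.0,"wz": 0.0}])

```text
clock: 15.9
position: [0.5127, -0.2176, 0.1474]
tool_rot: [-0.664, 1.569, 2.856]
force: [1.8, -0.9, -4.8]
grip_width: 0.0272
```

```bash
python3 -c "
from h import *
to(.5125,-.2177,.1465);chk()"
```

```text
t 15.9 pos [ 0.5127 -0.2176  0.1474] F [ 1.8 -0.9 -4.8] w 0.0272 tilt [-0.001  0.    -1.   ]
d [0.0022 0.0002 0.0005] w [-0.0006  0.0002  0.0001]
side z>.08, 4mm bins [22  9 11 50 83 34 29 29 38 31 37 39 36 25 25 29 17 28 21 31 34 26 31 33
 35 43]
top z>.08, 4mm bins [  0   0   4  59 161  15   8   9  14  14  25  36  25  30  11  28   6   9
  14  16  15  21  10  16  10  16]
```

The sleeve has sprung forward. One more gentle push, then compare with the starting picture.

Request:
servo_tool(targets=[{"x": 0.003,"y": 0.0,"z": 0.0,"wx": 0.0,"wy": 0.0,"wz": 0.0},{"x": 0.003,"y": 0.0,"z": 0.0,"wx": 0.0,"wy": 0.0,"wz": 0.0}])

```text
clock: 16.25
position: [0.5128, -0.2176, 0.1465]
tool_rot: [-0.622, 1.57, 2.898]
force: [0.2, 1.1, 3.5]
grip_width: 0.027
```

```bash
python3 -c "
from h import *
to(.5125,-.2177,.1465);chk()
def fl(f,n):
    P=pts(n,np.load(f)['d']).reshape(-1,3);r=np.hypot(*(P[:,:2]-[.5125,-.2177]).T);q=P[(r<.030)&(r>.024)&(P[:,2]>.08)&(P[:,2]<.11)];print(f,len(q),np.percentile(q[:,2],[25,50,75]))
for n in('side','top'):
    for s in '059': fl(n+s+'.npz',n)"
```

```text
t 16.25 pos [ 0.5128 -0.2176  0.1465] F [0.2 1.1 3.5] w 0.027 tilt [-0.001  0.    -1.   ]
d [ 0.     -0.0001  0.0009] w [-0.0006  0.0001  0.0001]
side z>.08, 4mm bins [25  7 12 51 80 31 30 31 35 35 36 40 37 19 31 28 14 29 26 30 33 29 31 31
 32 45]
top z>.08, 4mm bins [  0   0   0  60 154  23  14   5  13  15  22  36  31  24  11  32   5  11
  14  18  14  16  15  12  11  13]
side0.npz 84 [0.09336791 0.09610567 0.09687766]
side5.npz 87 [0.08487525 0.08745556 0.08822724]
side9.npz 90 [0.09330762 0.09549247 0.09686418]
top0.npz 172 [0.09579583 0.0969551  0.09813062]
top5.npz 170 [0.08702604 0.08824501 0.08951732]
top9.npz 151 [0.09584799 0.09691001 0.09810435]
```

The sleeve is back at its start height (96.9 mm vs 97.0 mm) and the plug is home. Releasing and retreating.

Request:
servo_tool(targets=[{"x": 0.0,"y": 0.0,"z": 0.0,"wx": 0.0,"wy": 0.0,"wz": 0.0},{"x": 0.0,"y": 0.0,"z": 0.0,"wx": 0.0,"wy": 0.0,"wz": 0.0},{"x": 0.0,"y": 0.0,"z": 0.0,"wx": 0.0,"wy": 0.0,"wz": 0.0},{"x": 0.0,"y": 0.0,"z": 0.0,"wx": 0.0,"wy": 0.0,"wz": 0.0},{"x": -0.05,"y": 0.0,"z": 0.0,"wx": 0.0,"wy": 0.0,"wz": 0.0},{"x": -0.15,"y": 0.0,"z": 0.0,"wx": 0.0,"wy": 0.0,"wz": 0.0},{"x": -0.25,"y": 0.0,"z": 0.0,"wx": 0.0,"wy": 0.0,"wz": 0.0},{"x": -0.25,"y": 0.0,"z": 0.0,"wx": 0.0,"wy": 0.0,"wz": 0.0},{"x": -0.25,"y": 0.0,"z": 0.0,"wx": 0.0,"wy": 0.0,"wz": 0.0}], grip=0.2)

```text
clock: 17.48
position: [0.5127, -0.2176, 0.2461]
tool_rot: [-0.569, 1.57, 2.951]
force: [-0.1, -0.2, -0.4]
grip_width: 0.0512
```

```bash
python3 -c "
from h import *
to(.5125,-.2177,.1465);chk()
a=cv2.resize(np.load('side9.npz')['p'][100:300,190:390,::-1],(400,400),interpolation=2);b=cv2.resize(np.load('top9.npz')['p'][80:220,110:250,::-1],(400,400),interpolation=2)
cv2.imwrite('pics/c6.png',np.hstack([a,b]))
for n in('side','top'):
    P=pts(n,np.load(n+'9.npz')['d']).reshape(-1,3);r=np.hypot(*(P[:,:2]-[.5125,-.2177]).T)
    q=P[(r<.03)&(P[:,2]>.17)&(P[:,2]<.19)];print(np.round(np.r_[q.min(0),q.max(0)],4))
    r=np.hypot(*(P[:,:2]-[.52,-.432]).T);q=P[(r<.03)&(P[:,2]>.1)&(P[:,2]<.12)];print('big',q.mean(0))
"
```

```text
t 17.475 pos [ 0.5127 -0.2176  0.2461] F [-0.1 -0.2 -0.4] w 0.0512 tilt [-0.001  0.    -1.   ]
d [0.249  0.0003 0.0003] w [-0.0006  0.0002  0.0001]
side z>.08, 4mm bins [25  8 13 49 84 32 32 30 33 32 35 43 39 22 23 30 23 22 18 21 22 21 18 22
 20 33]
top z>.08, 4mm bins [  0   0   2  75 177  19  13   6  12  13  30  49  46  44  15  48   8  10
   6  10   8  10   8  11  22 128]
[ 0.4988 -0.2323  0.1701  0.5241 -0.2143  0.1839]
big [ 0.51924777 -0.43842578  0.10567846]
[ 0.4983 -0.2299  0.1704  0.527  -0.2034  0.1862]
big [ 0.51983725 -0.43152037  0.10687019]
```

View pics/c6.png

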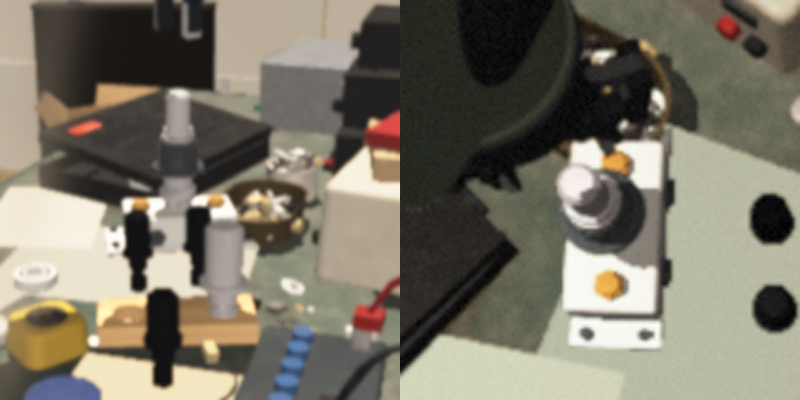

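The plug stands upright in the coupler (side crop (178,115)), the sleeve is forward, and the big plug is still in its hole at (222,265).

```bash
python3 -c "
from h import *
print(bot.job_done())"
```

```text
the job is handed in; nothing more can be done
None
```

The coupler is blanked off and the job is handed in; no verdict was reported. Robot time was about 17.5 s of the 58 s allowed.

- **Sleeve back:** I pressed the flange down about 12 mm with the open fingertips, at no more than about 12 N. Once released it stayed back about 9 mm, and the valve rose about 8 mm. The valve reading comes from depth images, so it is good to a millimetre or two.
- **Plug in:** I took the slim steel plug from the stand and pushed it in with readings within about ±5 N, less than the 5 to 14 N you quoted. The sleeve sprang forward to its starting height (96.9 mm, against 97.0 mm before) and the plug came to its stop.
- **Last checks:**
  - The plug stands upright on the coupler's axis within about 1 mm. Its top is at 0.184 to 0.186 m, against an expected 0.183 m or so.
  - The big plug is where it stood.
  - The gripper is clear, about 6 cm above the plug, with no force on it.
  - I did not re-measure the bystanders. The bearing and tape measure look unmoved in the last picture, and the gear is outside it.

The two cameras disagreed by about 3 mm in y, within the calibration error, so I used their mean. The first move call was refused with "bad value" and moved nothing; a retry with all six numbers in every row went through.

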